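Check the stapler back into the loan case

ROBOT

A 6-joint arm with a two-finger parallel gripper is mounted at the origin on the work surface. World frame = base frame: x ahead of the robot, y to its left, z up, the work surface at z = 0. Lengths are in mm, angles in rad, forces in N, time in s.
With the tool pointing down it reaches from about 200 to 875 mm from the base axis. Payload 3.4 kg.
Tool frame: the origin (TCP) lies midway between the tips of the shut fingers; the grasp point (between the pads) lies 19 mm behind it; z points along the fingers, y is the line along which they close (so a half turn about z gives the same grasp; the last joint's range is limited). The gripper opens to 94 mm and grips with 3 to 60 N. Pads are 16 mm wide; open, the fingers measure 119 mm over their backs; the gripper's body (75 mm by 177 mm) begins 78 mm behind the grasp point.
Start: joints at [-1.449, 0.276, 1.505, -0, 1.361, -0.121], TCP at [138.239, -558.171, 205.493] pointing down, gripper open.
Joint ranges: [-2.89, 2.89], [-0.75, 2.08], [0.22, 2.7], [-1.18, 4.32], [0.11, 2.71], [-2.7, 2.7]. Speed limits (rad/s): [2.57, 2.57, 3.14, 3.14, 3.14, 3.14].

INTERFACE

Orientations are given as a 3x3 rotation matrix whose columns are the frame's x, y, z axes.
In Python, from bench import robot gives the robot as it stands.
- The arm moves only by the tool step_arm, never from a script. Its argument "moves" is a list of rows, each a list of 7 numbers: the turn, a rotation vector about the tool's x, y, z in degrees, then the shift along the tool's x, y, z in cm, then the opening, from 0 (shut) to 1 (fully open). A call has 1 to 12 rows; each row shifts and turns the commanded pose from where the row before left it, along the tool's axes as they then stand; what a row does not reach is not made up. A row lasts 1/10 s, in which the tool goes at most 50 mm and 8.59 degrees, less where a joint would pass 70% of its speed; a pose out of reach is approached as far as the arm can. A call with a gripper value outside its range is refused whole. The fingers move at their own pace and stop on an object; "force" is the grip in N (left out, the last holds). Time passes only in rows, so rows that do not move let the fingers close. It gives the time, the measured TCP pose, the force, the opening and the grip force at its end, in the units of the state.
- robot.observe(): the state, without advancing time (a new reading comes with each control period).
- robot.capture(name): name is "scene" or "top" or "wrist"; returns (picture, depth): 420x560x3 uint8, blue, green, red; 420x560 float32, mm along the optical axis (not along the pixel's ray), 0 where there is no reading.
- robot.camera_info(name): a dict with "fov_y" (degrees; the focal length in pixels is half the picture's height over the tangent of half this angle, whatever the lens; pixels are square), "cx", "cy" (the principal point, pixels), "k1" (the pictures are not rectified: a ray, as slopes to the right and down, at radius r is drawn at 1 + k1 r^2 times it, then the intrinsics apply), "world_from_camera" (4x4, takes a point from camera to world coordinates); the wrist camera has in their place "T_tool_cam" (4x4, takes a point from camera to tool coordinates, whose origin is the TCP and whose axes are the flange's). Camera axes: x right, y down, z forward; pixel columns grow to the right and rows downward; lengths in mm; the calibration is good to about 2 mm. A picture is of the moment at which its call begins: read the wrist's pose just before it. camera_info takes no time and is no camera call.
- robot.hand_in(): hands the job in; it is judged then, once.
The state is a dict: "clock": time; "joint_pos": joint angles; "joint_velocities": joint speeds; "joint_torque": joint torques, N m; "tcp_pos": TCP position; "orientation": TCP orientation; "force": force on the tool from outside, world axes, zero at the start; "torque": the same for the moment, N m; "finger_gap": finger opening in mm; "gripper_force": force on a finger pad.
Only numpy, scipy, OpenCV 4.12 (cv2) and the standard library are available. Lean on these libraries where they do the work, as an engineer would, in place of code of your own. Each camera call takes 0.05 s, during which the arm holds its last target. There are 200 camera calls.

TASK

Check the stapler back into the blue loan case: lift the lid by its handle until it rests back on its stop by itself, then set the stapler down flat on its base in the empty bay without dropping it. Then take the yellow scanner, hold it still over the barcode label in the other bay for a good second, window pointing straight down at the middle of the label from about 10 cm, and stand it back upright in the middle of its black dock. Leave the case open and everything else on the desk where it is, and neither fling the lid nor let it slam.

Things in the scene. Friction and masses are not known exactly. Their poses are not given: they have to be found in the camera images.
- case: Blue plastic loan case, fixed to the desk: outside 150 (x) x 250 (y) x 75 mm high without its lid, walls 5 mm, floor 5 mm thick, a full-height 5 mm divider in the middle (plane y = 0) making two bays, each 140 (x) x 117 mm (y). The bay at -y is empty (for the stapler), the one at +y holds the label. Origin: centre of the underside. x points from the front (robot side, where the lid's handle is) to the hinge side, y along the hinge, z up.
- lid (a joint): Angle of the case's lid in rad: 0 closed, 1.72 resting on its stop, a little past upright. The lid is a flat plate 150 x 250 x 8 mm on top of the case walls, 0.28 kg; it hinges on the case's far (+x) top edge and opens upward. No spring, little friction: let go before upright (1.5) it falls shut, let go past upright it stays on its stop.
- lid_hinge (a point): Point on the hinge axis, middle of the case's far (+x) top edge, 75 mm above the desk. Its axes are the case's; the lid turns about its y axis.
- lid_handle (a point): Middle of the lid's handle bar: a round steel bar 10 mm thick and 100 mm long, parallel to the hinge. With the lid closed it lies 175 mm to the front (-x) of the hinge axis and 38 mm above it, that is 30 mm above the lid's top face and 25 mm in front of its edge. The axes turn with the lid (y along the bar). The bar is round and can turn between the fingers that pinch it across, so the hand may keep pointing down while the lid swings.
- bay (a point): Centre of the floor surface of the empty bay (5 mm above the desk); its axes are the case's.
- label_mid (a point): Centre of the upper face of a white barcode label with black bars, 44 (x) x 60 (y) x 2 mm, fixed flat on the floor of the +y bay (face 7 mm above the desk); its place in the bay varies. z up.
- stapler_mid (a point): Steel stapler, 108 mm long (x), 30 mm wide (y), 44 mm high, 0.15 to 0.3 kg, standing on its base across the wooden coaster. The point lies at its middle, 22 mm above its base. z up.
- coaster: Round wooden coaster, 110 mm across, 8 mm thick, fixed. Origin: centre of the underside.
- scanner_mid (a point): Stubby yellow barcode scanner, 95 mm tall, 0.14 kg, standing on its black nose on the dock. Yellow grip 34 (x) x 42 mm (y) from 22 to 95 mm above the nose face; black nose 40 x 50 mm, 24 mm high. The red window is the underside of the nose: it looks along -z. The point lies on the long axis 48 mm above the nose face. z up along the body.
- dock_top (a point): Centre of the top face of the scanner's square black dock, 90 x 90 mm, 12 mm high, flat, fixed to the desk.
- bowl: White ceramic bowl of paper clips, 104 mm across, 42 mm high; origin at the centre of its underside. To be left alone.
- marker: Blue marker lying on the desk, 133 mm long (x), 18 mm thick; to be left alone.
- notes: Block of yellow sticky notes, 76 x 76 x 30 mm; to be left alone.
Things that resemble listed ones, but are neither listed nor needed, are in the scene too. What is shaped like the part that bears stapler_mid but orange or purple is not meant.

How it is judged:
By the outcome, as a careful person would: the job done as asked, in the order asked, and still so for the second after the job is handed in, with the robot touching nothing.
It also fails if it takes over 72 s, if anything falls off the work surface, if the arm or the gripper's body presses on something with over 40 N, if the wrist force passes 120 N, or if a joint passes its speed limit or range.

## Working session

There is one attempt and no reset: what is moved stays moved. The work goes in short steps, Python scripts to look and compute and a tool call to move; the robot and the scene stay as the last step left them, time stands still between calls to the robot, and variables do not carry over. Pictures are saved under pics/ and viewed, at most 10 in all, crops included, and the job is handed in when it is done.

Besides the shell and the picture viewer there is one more tool, called after "Call:" by a JSON object that holds its "op" and its "data". step_arm: Moves the arm, as the interface text tells. Its arguments: {"type":"object","properties":{"moves":{"type":"array","items":{"type":"array","items":{"type":"number"}}},"force":{"type":"number"}},"required":["moves"]}

```bash
mkdir -p pics; ls; cat > h.py <<'E'
import numpy as np, cv2
from bench import robot
def K(ci): 
    return 210/np.tan(np.radians(ci["fov_y"]/2))
def Tw(name,st=None):
    ci=robot.camera_info(name)
    if name!="wrist": return ci,np.array(ci["world_from_camera"])
    T=np.eye(4);T[:3,:3]=np.array(st["orientation"]);T[:3,3]=st["tcp_pos"]
    return ci,T@np.array(ci["T_tool_cam"])
def rays(ci,uv):
    f=K(ci);uv=np.atleast_2d(np.float64(uv))
    Km=np.array([[f,0,ci["cx"]],[0,f,ci["cy"]],[0,0,1]])
    p=cv2.undistortPointsIter(uv.reshape(-1,1,2),Km,np.array([ci["k1"],0,0,0,0.]),None,None,(3,50,1e-9)).reshape(-1,2)
    return np.c_[p,np.ones(len(p))]
def onplane(ci,T,uv,z):
    d=rays(ci,uv)@T[:3,:3].T;o=T[:3,3]
    return o+d*((z-o[2])/d[:,2])[:,None]
def cloud(ci,T,depth):
    v,u=np.mgrid[0:420,0:560]
    r=rays(ci,np.c_[u.ravel(),v.ravel()])
    return ((r*depth.reshape(-1,1))@T[:3,:3].T+T[:3,3]).reshape(420,560,3)
def shot(name,save=None):
    st=robot.observe();im,d=robot.capture(name);ci,T=Tw(name,st)
    if save: cv2.imwrite("pics/%s.png"%save,im); np.savez("pics/%s.npz"%save,im=im,d=d,T=T)
    return im,d,ci,T
E
python3 - <<'E'
from h import *
for n in ["top","scene","wrist"]:
    im,d,ci,T=shot(n,n+"0"); print(n,{k:ci[k] for k in("fov_y","cx","cy","k1")},T.round(2).tolist(),(d>0).mean())
a=cv2.imread("pics/top0.png");b=cv2.imread("pics/scene0.png")
s=robot.observe();print(s["orientation"],s["finger_gap"],s["clock"])
E
```

```text
pics
top {'fov_y': 48.858346810456226, 'cx': 277.7027354747468, 'cy': 221.7372565503406, 'k1': -0.018190942088220256} [[-0.03, -1.0, 0.06, 499.39], [-1.0, 0.03, -0.01, -58.72], [0.01, -0.06, -1.0, 1219.77], [0.0, 0.0, 0.0, 1.0]] 0.9961819727891157
scene {'fov_y': 53.78492273161455, 'cx': 280.8316133084544, 'cy': 212.6099871644598, 'k1': 0.004550919383290183} [[0.12, 0.82, -0.57, 1136.91], [0.99, -0.09, 0.08, -133.23], [0.01, -0.57, -0.82, 919.55], [0.0, 0.0, 0.0, 1.0]] 0.9959778911564626
wrist {'fov_y': 65.04532105349844, 'cx': 273.9877682963292, 'cy': 206.43178851809083, 'k1': -0.004479178635314689} [[0.24, -0.93, -0.26, 214.61], [-0.97, -0.23, -0.06, -539.11], [-0.0, 0.27, -0.96, 382.84], [0.0, 0.0, 0.0, 1.0]] 0.9957440476190477
[[ 9.70685008e-01  2.40355140e-01 -1.47593342e-04]
 [ 2.40355116e-01 -9.70684081e-01  1.35408974e-03]
 [ 1.82195921e-04 -1.34986942e-03 -9.99999072e-01]] 94.24057976525992 0.15
```

View pics/top0.png

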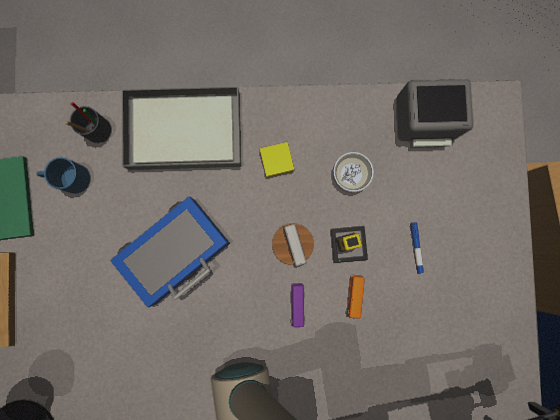

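View pics/scene0.png

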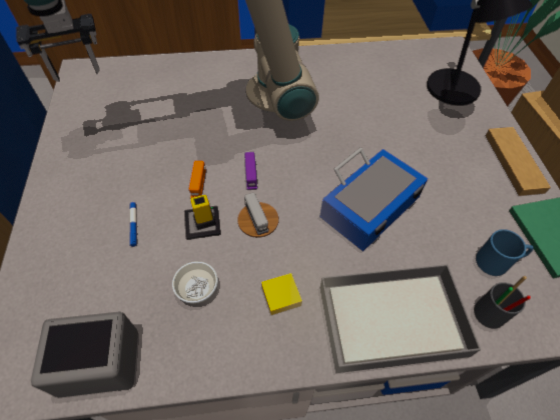

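The top view shows the case around (170,250) with its handle at (190,280). The stapler is on the coaster at (294,245), and the scanner is on the dock at (349,243). The scene view shows the same: case (375,195), stapler (256,212), scanner (202,212), with purple and orange decoys beside them.

```bash
cat > m.py <<'E'
from h import *
def comp(mask,box):
    m=np.zeros((420,560),np.uint8);x0,y0,x1,y1=box;m[y0:y1,x0:x1]=mask[y0:y1,x0:x1]*255
    n,l,s,c=cv2.connectedComponentsWithStats(m);k=1+np.argmax(s[1:,4]);return l==k
B={"top":dict(case=(105,190,235,310),hand=(165,255,222,305),stap=(275,215,312,275),scan=(338,228,365,258),dock=(325,220,375,268)),
"scene":dict(case=(315,145,435,250),hand=(330,145,372,190),stap=(235,185,275,240),scan=(185,190,217,228),dock=(178,195,225,242))}
def rect(P): 
    (c,s,a)=cv2.minAreaRect(np.float32(P[:,:2])); bx=cv2.boxPoints((c,s,a)); e=[bx[1]-bx[0],bx[2]-bx[1]]
    L=max(e,key=np.linalg.norm); return np.round(c,1),np.round(s,1),round(np.degrees(np.arctan2(L[1],L[0]))%180,1)
E
python3 - <<'E'
from m import *
for n in ["top","scene"]:
    z=np.load(f"pics/{n}0.npz");im,d,T=z["im"],z["d"],z["T"];ci=robot.camera_info(n)
    C=cloud(ci,T,d);hsv=cv2.cvtColor(im,cv2.COLOR_BGR2HSV);H,S,V=cv2.split(hsv);b=B[n]
    Z=C[...,2]
    mm=lambda box,m:comp(m,box)
    print(n,"desk z",np.median(Z[300:310,250:280]) if n=="top" else np.median(Z[250:260,80:100]))
    blue=mm(b["case"],(H>100)&(H<130)&(S>120)&(Z>72));print("lid rect",rect(C[blue]),np.median(Z[blue]))
    h=mm(b["hand"],(Z>100)); print("handle",rect(C[h]),np.percentile(Z[h],[5,50,95]),h.sum())
    s=mm(b["stap"],(Z>35)&(Z<75)); print("stapler",rect(C[s]),np.percentile(Z[s],[5,50,95]),s.sum())
    y=mm(b["scan"],(H>20)&(H<35)&(S>120));yt=mm(b["scan"],(Z>95));print("scan",rect(C[yt]),np.percentile(Z[yt],[5,50,95]),yt.sum())
    dk=mm(b["dock"],(Z>8)&(Z<18)&(V<90)) ;print("dock",rect(C[dk]),np.percentile(Z[dk],[5,50,95]))
E
```

```text
top desk z 0.4382918107386331
lid rect (array([496. , 142.1]), array([239. , 322.8]), np.float32(127.5)) 83.2627157689792
handle (array([468.4,  71.8]), array([ 49.9, 263.7]), np.float32(114.1)) [103.3583453  116.51695492 120.92570955] 253
stapler (array([ 516.6, -113.9]), array([105.7,  31.4]), np.float32(15.5)) [47.07996526 51.66895087 55.2509733 ] 497
scan (array([ 503. , -166.4]), array([ 34.5, 212.7]), np.float32(101.1)) [102.36907452 106.7626262  110.7367792 ] 244
dock (array([ 514.3, -257.1]), array([89.5, 90.5]), np.float32(93.2)) [ 8.84461568 12.01497696 15.68443389]
scene desk z 0.7422268859838255
lid rect (array([738.5,  32.7]), array([204.9, 838.6]), np.float32(143.7)) 83.84065914348491
handle (array([758.4,  -1.2]), array([ 68.3, 798.8]), np.float32(155.9)) [102.75013809 116.56794483 120.134726  ] 191
stapler (array([ 519.1, -115. ]), array([108. ,  31.5]), np.float32(15.7)) [40.72616528 52.23612757 55.22715705] 443
scan (array([ 522.2, -250. ]), array([35. , 41.7]), np.float32(102.8)) [ 97.62815121 107.07844243 110.4644545 ] 231
dock (array([ 517.6, -257.3]), array([90.1, 88.2]), np.float32(3.7)) [ 9.19914823 12.55008754 15.45860449]
```

```bash
python3 - <<'E'
from m import *
for n in ["top","scene"]:
    z=np.load(f"pics/{n}0.npz");im,d,T=z["im"],z["d"],z["T"];ci=robot.camera_info(n)
    C=cloud(ci,T,d);hsv=cv2.cvtColor(im,cv2.COLOR_BGR2HSV);H,S,V=cv2.split(hsv);b=B[n];Z=C[...,2]
    blue=comp((Z>75)&(Z<92),b["case"]);P=C[blue];print("lid rect",rect(P),np.median(Z[blue]))
    # same through a contour on the plane
    bm=comp((H>100)&(H<130)&(S>100),b["case"])|blue
    h=comp((Z>108)&(Z<125),b["hand"]); print("handle",rect(C[h]),np.percentile(Z[h],[5,50,95]),h.sum(), C[h].mean(0))
    yt=comp((Z>98)&(Z<114),b["scan"]);print("scan",rect(C[yt]),np.percentile(Z[yt],[5,50,95]),yt.sum())
    if n=="top":
        ym=comp((H>20)&(H<35)&(S>120),b["scan"]);c=cv2.findContours(ym.astype(np.uint8),0,1)[0][0].reshape(-1,2);print("scan contour top z107",rect(onplane(ci,T,c,107)))
E
```

```text
lid rect (array([511.2, 200.9]), array([156.4, 250.8]), np.float32(128.0)) 84.5106972603196
handle (array([433.7, 139.6]), array([ 19.7, 108.2]), np.float32(128.9)) [110.0101416  117.16097929 120.84426757] 215 [430.84585092 137.61876794 116.75293674]
scan (array([ 519.4, -249.7]), array([33.8, 42. ]), np.float32(103.8)) [102.57474626 106.84707282 110.62210994] 240
scan contour top z107 (array([ 517.6, -245.1]), array([33.1, 49.9]), np.float32(103.5))
lid rect (array([514.9, 200.1]), array([159.8, 252.6]), np.float32(127.4)) 85.21274947211452
handle (array([436.3, 139.7]), array([ 18.9, 110.9]), np.float32(127.1)) [110.48171992 117.41785838 120.25802119] 153 [436.20862798 135.38607404 116.54912329]
scan (array([ 522.2, -250. ]), array([35. , 41.7]), np.float32(102.8)) [100.99903608 107.19246729 110.58942796] 217
```

Call:
{"op": "step_arm", "data": {"moves": [[0,0,0,2.53,-3.36,0,1],[0,0,0,2.53,-3.36,0,1],[0,0,0,2.53,-3.36,0,1],[0,0,0,2.53,-3.36,0,1],[0,0,0,2.53,-3.36,0,1],[0,0,0,2.53,-3.36,0,1],[0,0,0,2.53,-3.36,0,1],[0,0,0,2.53,-3.36,0,1],[0,0,0,2.53,-3.36,0,1],[0,0,0,2.53,-3.36,0,1],[0,0,0,2.53,-3.36,0,1],[0,0,0,2.53,-3.36,0,1]]}}

```text
clock: 1.35
tcp_pos: [336.2, -92.1, 205.5]
orientation: [[0.971, 0.24, 0.001], [0.24, -0.971, -0.0], [0.0, 0.001, -1.0]]
force: [0.6, -1.5, -0.1]
finger_gap: 94.0
gripper_force: 0.0
```

Call:
{"op": "step_arm", "data": {"moves": [[0,0,0,2.53,-3.36,0,1],[0,0,0,2.53,-3.36,0,1],[0,0,0,2.53,-3.36,0,1],[0,0,0,2.53,-3.36,0,1],[0,0,0,2.53,-3.36,0,1],[0,0,0,2.53,-3.36,0,1],[0,0,-8.1,0,0,0,0.6],[0,0,-8.1,0,0,0,0.6],[0,0,-8.1,0,0,0,0.6],[0,0,-8.1,0,0,0,0.6],[0,0,-8.1,0,0,0,0.6],[0,0,-8.1,0,0,0,0.6]]}}

```text
clock: 2.55
tcp_pos: [434.6, 138.4, 205.1]
orientation: [[0.456, 0.89, -0.001], [0.89, -0.456, -0.0], [-0.0, -0.0, -1.0]]
force: [-0.0, -1.0, -0.6]
finger_gap: 56.5
gripper_force: 0.0
```

Call:
{"op": "step_arm", "data": {"moves": [[0,0,-8.1,0,0,0,0.6],[0,0,-8.1,0,0,0,0.6],[0,0,-8.1,0,0,0,0.6],[0,0,-8.1,0,0,0,0.6],[0,0,-8.1,0,0,0,0.6],[0,0,-8.1,0,0,0,0.6],[0,0,-8.1,0,0,0,0.6],[0,0,-8.5,0,0,0,0.6],[0,0,0,0,0,0,0.6]]}}

```text
clock: 3.45
tcp_pos: [434.6, 138.3, 205.2]
orientation: [[-0.612, 0.791, -0.001], [0.791, 0.612, -0.0], [0.0, -0.001, -1.0]]
force: [0.6, 0.0, -0.1]
finger_gap: 56.6
gripper_force: 0.0
```

```bash
python3 - <<'E'
from m import *
im,d,ci,T=shot("wrist","w1");s=robot.observe();print(s["tcp_pos"],np.round(s["orientation"],3).tolist(),s["clock"],np.round(s["joint_pos"],2))
C=cloud(ci,T,d);Z=C[...,2]
h=(Z>106)&(Z<125)&(np.hypot(C[...,0]-434,C[...,1]-139)<80)
h=comp(h,(0,0,560,420));print(rect(C[h]),np.percentile(Z[h],[5,50,95]),h.sum())
E
```

```text
[434.65247818 138.3356234  205.21933171] [[-0.609, 0.793, -0.001], [0.793, 0.609, -0.0], [0.0, -0.001, -1.0]] 3.5 [ 0.16  0.1   1.74 -0.    1.31 -0.5 ]
(array([434. , 139.8]), array([ 18.6, 109.8]), np.float32(128.2)) [109.12411815 115.67190127 117.37380354] 1616
```

View pics/w1.png

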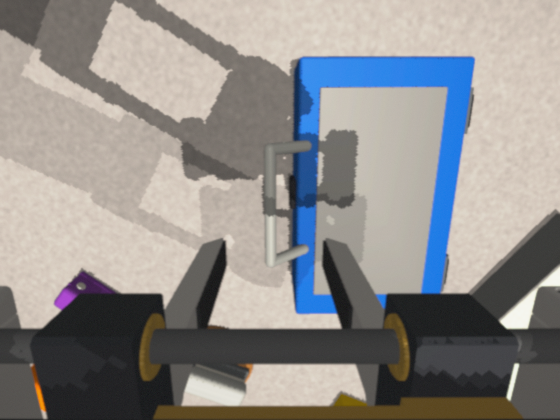

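The wrist view shows the bar at column 270, rows 148–263, with posts running right to the lid. The fingers straddle its line.

```bash
python3 - <<'E'
from m import *
z=np.load("pics/w1.npz");ci=robot.camera_info("wrist");T=z["T"];C=cloud(ci,T,z["d"])[165:245,255:290].reshape(-1,3)
P=C[(C[:,2]>108)&(C[:,2]<122)];print(P.mean(0),P[:,2].max())
print(onplane(ci,T,[[270,152],[270,205],[270,260]],113))
Z=cloud(ci,T,z["d"]);l=comp((Z[...,2]>75)&(Z[...,2]<92),(200,30,500,330));print(rect(Z[l]),np.median(Z[l][:,2]))
y=np.array([-.61,.79]);x=np.array([.79,.61]);c=np.array([513,200.5])
print((P[:,:2]-c)@x@np.ones(len(P))/len(P),((P[:,:2]-c)@x).min(),((P[:,:2]-c)@x).max())
print((Z[l][:,:2]-c)@x.T@np.ones(l.sum())/l.sum(),np.percentile((Z[l][:,:2]-c)@x,[1,99]),np.percentile((Z[l][:,:2]-c)@y,[1,99]))
E
```

```text
[428.49265924 140.33450592 115.67303384] 118.3638091032459
[[402.17413006 175.19593469 113.        ]
 [429.42432648 139.68584861 113.        ]
 [460.40459945  99.31361688 113.        ]]
(array([509.9, 199.1]), array([158.8, 249.4]), np.float32(127.6)) 83.19986852525179
-103.46175059190352 -108.49170278728442 -98.83638528376649
-4.138217484644818 [-77.54783648  69.64100676] [-112.07480646  123.24568559]
```

Call:
{"op": "step_arm", "data": {"moves": [[0,0,0,0.43,-0.33,2,0.45],[0,0,0,0,0,3,0.45],[0,0,0,0,0,3,0.45],[0,0,0,0,0,2,0.45],[0,0,0,0,0,0.9,0.45],[0,0,0,0,0,0,0.1],[0,0,0,0,0,0,0],[0,0,0,0,0,0,0],[0,0,0,0,0,0,0],[0,0,0,0,0,0,0]], "force": 20}}

```text
clock: 4.5
tcp_pos: [429.6, 139.3, 97.2]
orientation: [[-0.612, 0.791, 0.0], [0.791, 0.612, -0.001], [-0.001, -0.0, -1.0]]
force: [-1.8, -2.2, 4.8]
finger_gap: 9.6
gripper_force: 20.0
```

```bash
python3 - <<'E'
import numpy as np
t=np.cumsum([0,1.5,3]+[4]*19+[3,3,2,2,2,1,1,1,1]);a=np.radians(12.25+t)
b=-17.91*np.cos(a);h=17.91*np.sin(a)
for k in range(1,len(t)):print(t[k],round(b[k]-b[k-1],2),round(-(h[k]-h[k-1]),2), round(b[k]-b[0],2),round(h[k]-h[0],2))
E
```

```text
1.5 0.11 -0.46 0.11 0.46
4.5 0.25 -0.9 0.35 1.36
8.5 0.4 -1.18 0.75 2.55
12.5 0.48 -1.15 1.24 3.7
16.5 0.56 -1.12 1.8 4.81
20.5 0.64 -1.07 2.44 5.89
24.5 0.71 -1.03 3.15 6.92
28.5 0.78 -0.97 3.93 7.89
32.5 0.85 -0.92 4.78 8.81
36.5 0.91 -0.86 5.69 9.67
40.5 0.97 -0.79 6.66 10.46
44.5 1.02 -0.72 7.68 11.18
48.5 1.07 -0.65 8.75 11.83
52.5 1.11 -0.57 9.86 12.4
56.5 1.15 -0.49 11.01 12.89
60.5 1.18 -0.41 12.19 13.3
64.5 1.21 -0.33 13.4 13.63
68.5 1.23 -0.24 14.62 13.88
72.5 1.24 -0.16 15.86 14.03
76.5 1.25 -0.07 17.11 14.11
80.5 1.25 0.02 18.36 14.09
83.5 0.94 0.07 19.3 14.02
86.5 0.93 0.12 20.23 13.9
88.5 0.62 0.11 20.84 13.8
90.5 0.61 0.13 21.45 13.67
92.5 0.61 0.15 22.06 13.52
93.5 0.3 0.08 22.36 13.44
94.5 0.3 0.09 22.66 13.35
95.5 0.3 0.09 22.96 13.26
96.5 0.3 0.1 23.26 13.16
```

Call:
{"op": "step_arm", "data": {"moves": [[0,0,0,0,0.11,-0.46,0],[0,0,0,0,0.25,-0.9,0],[0,0,0,0,0.4,-1.18,0],[0,0,0,0,0.48,-1.15,0],[0,0,0,0,0.56,-1.12,0],[0,0,0,0,0.64,-1.07,0],[0,0,0,0,0.71,-1.03,0],[0,0,0,0,0.78,-0.97,0]]}}

```text
clock: 5.3
tcp_pos: [459.1, 162.3, 176.1]
orientation: [[-0.612, 0.791, -0.004], [0.791, 0.612, -0.004], [-0.001, -0.005, -1.0]]
force: [-3.8, -5.4, 3.2]
finger_gap: 8.8
gripper_force: 20.0
```

Call:
{"op": "step_arm", "data": {"moves": [[0,0,0,0,0.85,-0.92,0],[0,0,0,0,0.91,-0.86,0],[0,0,0,0,0.97,-0.79,0],[0,0,0,0,1.02,-0.72,0],[0,0,0,0,1.07,-0.65,0],[0,0,0,0,1.11,-0.57,0],[0,0,0,0,1.15,-0.49,0],[0,0,0,0,1.18,-0.41,0],[0,0,0,0,1.21,-0.33,0]]}}

```text
clock: 6.2
tcp_pos: [536.1, 222.1, 234.7]
orientation: [[-0.612, 0.791, 0.002], [0.791, 0.612, 0.0], [-0.001, 0.001, -1.0]]
force: [-0.7, -1.9, 2.4]
finger_gap: 9.3
gripper_force: 20.0
```

Call:
{"op": "step_arm", "data": {"moves": [[0,0,0,0,1.23,-0.24,0],[0,0,0,0,1.24,-0.16,0],[0,0,0,0,1.25,-0.07,0],[0,0,0,0,1.25,0.02,0],[0,0,0,0,0.94,0.07,0],[0,0,0,0,0.93,0.12,0],[0,0,0,0,0.62,0.11,0],[0,0,0,0,0.61,0.13,0],[0,0,0,0,0.61,0.15,0],[0,0,0,0,0.3,0.08,0],[0,0,0,0,0.3,0.09,0]]}}

```text
clock: 7.3
tcp_pos: [608.8, 278.5, 229.1]
orientation: [[-0.612, 0.791, -0.001], [0.791, 0.612, -0.0], [0.0, -0.001, -1.0]]
force: [-0.8, 0.0, -0.1]
finger_gap: 8.9
gripper_force: 20.0
```

Call:
{"op": "step_arm", "data": {"moves": [[0,0,0,0,0.3,0.1,0],[0,0,0,0,0.3,0.1,0],[0,0,0,0,0.2,0.07,0],[0,0,0,0,0.2,0.07,0],[0,0,0,0,0,0,0]]}}

```text
clock: 7.8
tcp_pos: [617.0, 284.9, 225.9]
orientation: [[-0.612, 0.791, -0.0], [0.791, 0.612, 0.0], [0.0, -0.0, -1.0]]
force: [-0.1, 0.8, -0.1]
finger_gap: 9.4
gripper_force: 20.0
```

```bash
python3 - <<'E'
from m import *
im,d,ci,T=shot("scene","s2");C=cloud(ci,T,d);print(robot.observe()["force"])
cv2.imwrite("pics/s2c.png",cv2.resize(im[60:300,200:520],None,fx=2.4,fy=2.4))
c=np.array([508.5,200.7]);x=np.array([.79,.61]);y=np.array([-.61,.79])
lx=(C[...,:2]-c)@x-75;ly=(C[...,:2]-c)@y
m=(abs(ly)<115)&(abs(ly)>62)&(C[...,2]>110)&(C[...,2]<215)&(abs(lx)<60)
p=np.polyfit(C[m][:,2]-75,lx[m],1);print(m.sum(),p,90+np.degrees(np.arctan(p[0])))
E
```

```text
[-0.86615247 -0.67796629 -1.20693593]
167 [ 0.13562884 10.04372764] 97.72382966264554
```

View pics/s2c.png

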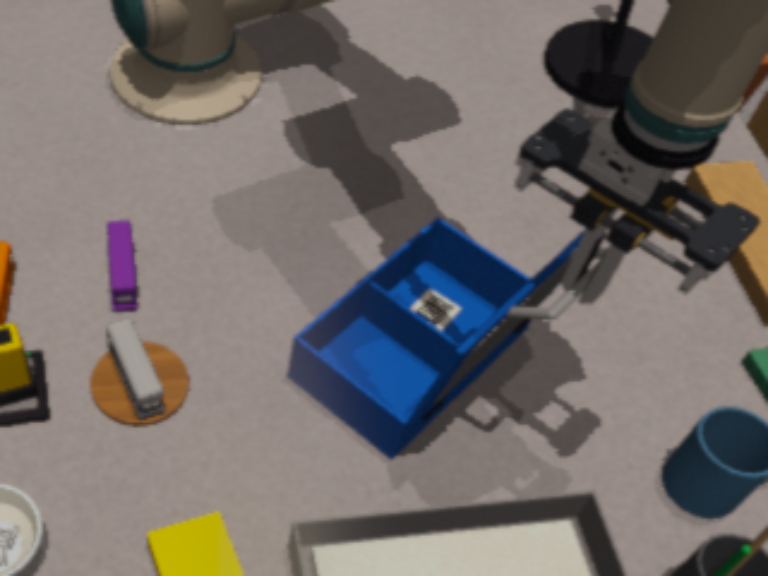

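The crop shows the lid just past upright (about 97.7°), the bar in the fingers at (595,240), and the label in the far bay at (438,308). I'll ease it to the stop, then release.

Call:
{"op": "step_arm", "data": {"moves": [[0,0,0,0,0.15,0.05,0],[0,0,0,0,0.1,0.04,0],[0,0,0,0,0,0,0],[0,0,0,0,0,0,0.25],[0,0,0,0,0,0,0.25],[0,0,0,0,0,0,0.25]]}}

```text
clock: 8.45
tcp_pos: [619.9, 286.5, 225.5]
orientation: [[-0.612, 0.791, 0.002], [0.791, 0.612, 0.001], [-0.001, 0.002, -1.0]]
force: [-0.3, 0.4, 0.3]
finger_gap: 23.5
gripper_force: 0.0
```

Call:
{"op": "step_arm", "data": {"moves": [[0,0,0,0,0,-1,0.25],[0,0,0,0,0,-2,0.25],[0,0,0,0,0,-3,0.25]]}}

```text
clock: 8.75
tcp_pos: [618.6, 286.0, 284.9]
orientation: [[-0.612, 0.791, -0.002], [0.791, 0.612, -0.001], [0.001, -0.002, -1.0]]
force: [0.8, 0.5, 0.3]
finger_gap: 23.5
gripper_force: 0.0
```

```bash
python3 - <<'E'
from m import *
im,d,ci,T=shot("scene","s3");C=cloud(ci,T,d)
c=np.array([508.5,200.7]);x=np.array([.79,.61]);y=np.array([-.61,.79])
lx=(C[...,:2]-c)@x-75;ly=(C[...,:2]-c)@y
m=(abs(ly)<115)&(abs(ly)>62)&(C[...,2]>110)&(C[...,2]<215)&(abs(lx)<60)
p=np.polyfit(C[m][:,2]-75,lx[m],1);print(m.sum(),p,90+np.degrees(np.arctan(p[0])))
# case rim: points z 68..82, both cams
for n in("scene","top"):
    im,d,ci,T=shot(n,n+"3");C=cloud(ci,T,d);P=C.reshape(-1,3);L=np.c_[(P[:,:2]-c)@x,(P[:,:2]-c)@y]
    k=(abs(P[:,2]-75)<4)&(abs(L[:,0]+72)<12)&(abs(L[:,1])<110);print(n,"front rim x",np.percentile(L[k][:,0],[5,50,95]),k.sum())
    k=(abs(P[:,2]-75)<4)&(abs(abs(L[:,1])-122)<12)&(abs(L[:,0])<60);print("side rims",np.median(L[k&(L[:,1]>0)][:,1]),np.median(L[k&(L[:,1]<0)][:,1]))
    k=(abs(P[:,2]-75)<4)&(abs(L[:,1])<12)&(abs(L[:,0])<60);print("divider",np.median(L[k][:,1]),np.polyfit(L[k][:,0],L[k][:,1],1),k.sum())
    hsv=cv2.cvtColor(im,cv2.COLOR_BGR2HSV);w=((hsv[...,1]<70)&(hsv[...,2]>120)).ravel()
    k=w&(abs(L[:,1]-61)<55)&(abs(L[:,0])<66)&(P[:,2]<25);print("label",k.sum(),P[k].mean(0),L[k].mean(0),rect(P[k]))
    k=(abs(L[:,1]+61)<50)&(abs(L[:,0])<60)&(P[:,2]<40);print("bay floor z",np.median(P[k][:,2]),k.sum())
E
```

```text
168 [ 0.14259667 10.05965985] 98.11547621487205
scene front rim x [-74.34619721 -71.22131137 -69.06773423] 157
side rims 116.58187865710582 -126.95432475661994
  return _methods._mean(a, axis=axis, dtype=dtype,
  ret = ret.dtype.type(ret / rcount)
Traceback (most recent call last):
TypeError: expected non-empty vector for x
```

Call:
{"op": "step_arm", "data": {"moves": [[0,0,0,-2.55,-3.25,0,0.6],[0,0,0,-2.55,-3.25,0,0.6],[0,0,0,-2.55,-3.25,0,0.6],[0,0,0,-2.55,-3.25,0,0.6],[0,0,0,-2.55,-3.25,0,0.6],[0,0,0,-2.55,-3.25,0,0.6],[0,0,0,-2.55,-3.25,0,0.6],[0,0,0,-2.55,-3.25,0,0.6],[0,0,0,-2.55,-3.25,0,0.6],[0,0,0,-2.55,-3.25,0,0.6]]}}

```text
clock: 9.85
tcp_pos: [517.2, -115.9, 285.1]
orientation: [[-0.612, 0.791, 0.0], [0.791, 0.612, -0.0], [-0.0, 0.0, -1.0]]
force: [0.6, -0.3, -0.5]
finger_gap: 56.6
gripper_force: 0.0
```

Call:
{"op": "step_arm", "data": {"moves": [[0,0,8,0,0,1,0.6],[0,0,8,0,0,1,0.6],[0,0,8,0,0,1,0.6],[0,0,8,0,0,1,0.6],[0,0,8,0,0,1,0.6],[0,0,8,0,0,1,0.6],[0,0,8,0,0,1,0.6],[0,0,8,0,0,1,0.6],[0,0,8,0,0,1,0.6],[0,0,8,0,0,1,0.6],[0,0,8,0,0,1,0.6],[0,0,8,0,0,1,0.6]]}}

```text
clock: 11.05
tcp_pos: [517.8, -114.4, 164.7]
orientation: [[0.854, 0.521, 0.0], [0.521, -0.854, -0.0], [0.0, 0.0, -1.0]]
force: [0.4, -0.3, 0.1]
finger_gap: 56.3
gripper_force: 0.0
```

Call:
{"op": "step_arm", "data": {"moves": [[0,0,8,0,0,0,0.6],[0,0,8,0,0,0,0.6],[0,0,0,0,0,0,0.6]]}}

```text
clock: 11.35
tcp_pos: [517.8, -114.4, 165.0]
orientation: [[0.963, 0.271, -0.0], [0.271, -0.963, -0.0], [-0.0, 0.0, -1.0]]
force: [0.3, -0.6, -0.0]
finger_gap: 56.4
gripper_force: 0.0
```

```bash
python3 - <<'E'
from m import *
im,d,ci,T=shot("wrist","w4");s=robot.observe();print(s["tcp_pos"],np.round(s["orientation"],3).tolist(),s["clock"],np.round(s["joint_pos"],2))
C=cloud(ci,T,d);Z=C[...,2]
h=(Z>25)&(Z<75)&(np.hypot(C[...,0]-518,C[...,1]+114)<75)
h=comp(h,(0,0,560,420));print(rect(C[h]),np.percentile(Z[h],[5,50,95]),h.sum())
for n in("top",):
    im,d,ci,T=shot(n,"t4");C=cloud(ci,T,d);Z=C[...,2]
    m=comp((Z>68)&(Z<82),(105,180,240,315));print(rect(C[m]),np.median(Z[m]))
E
```

```text
[ 517.77405358 -114.38062512  165.11319732] [[0.962, 0.273, -0.0], [0.273, -0.962, -0.0], [-0.0, 0.0, -1.0]] 11.4 [-0.35  0.24  1.67 -0.    1.24  0.95]
(array([ 518.1, -113.3]), array([104.5,  31.9]), np.float32(15.5)) [47.10529222 50.6234025  51.94978153] 3551
(array([509.7, 199.7]), array([153.2, 250.7]), np.float32(128.0)) 75.1747237080948
```

View pics/w4.png

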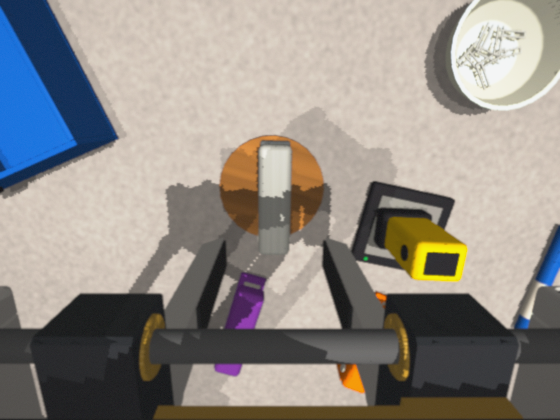

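The wrist view shows the stapler centred under the fingers at (275,195), aligned with them. The scanner and dock are well to the right.

Call:
{"op": "step_arm", "data": {"moves": [[0,0,0,0,-0.08,3,0.6],[0,0,0,0,0,4,0.6],[0,0,0,0,0,4,0.6],[0,0,0,0,0,2.5,0.6],[0,0,0,0,0,1.4,0.6],[0,0,0,0,0,0,0.1],[0,0,0,0,0,0,0.1],[0,0,0,0,0,0,0.1],[0,0,0,0,0,0,0.1]], "force": 30}}

```text
clock: 12.35
tcp_pos: [518.7, -114.0, 17.6]
orientation: [[0.962, 0.271, 0.003], [0.271, -0.962, -0.001], [0.002, 0.002, -1.0]]
force: [-0.1, -0.6, 0.8]
finger_gap: 30.0
gripper_force: 29.9
```

Call:
{"op": "step_arm", "data": {"moves": [[0,0,0,0,0,-1,0.1],[0,0,0,0,0,-3,0.1],[0,0,0,0,0,-4,0.1],[0,0,0,0,0,-4,0.1],[0,0,0,0,0,-3,0.1],[0,0,0,0,0,-1,0.1]]}}

```text
clock: 12.95
tcp_pos: [519.5, -114.2, 180.8]
orientation: [[0.963, 0.271, 0.007], [0.271, -0.963, -0.003], [0.006, 0.005, -1.0]]
force: [0.4, -0.4, -1.5]
finger_gap: 29.6
gripper_force: 29.9
```

Call:
{"op": "step_arm", "data": {"moves": [[0,0,0,1.37,-3.54,0,0.1],[0,0,0,1.37,-3.54,0,0.1],[0,0,0,1.37,-3.54,0,0.1],[0,0,0,1.37,-3.54,0,0.1],[0,0,0,1.37,-3.54,0,0.1],[0,0,0,1.37,-3.54,0,0.1],[0,0,0,1.37,-3.54,0,0.1],[0,0,-7.4,0,0,1.5,0.1],[0,0,-7.4,0,0,1.5,0.1],[0,0,-7.4,0,0,1.0,0.1],[0,0,0,0,0,0,0.1]]}}

```text
clock: 14.05
tcp_pos: [540.6, 150.8, 133.9]
orientation: [[0.789, 0.615, -0.006], [0.615, -0.789, -0.001], [-0.005, -0.003, -1.0]]
force: [-0.1, -0.2, -1.6]
finger_gap: 29.8
gripper_force: 29.9
```

```bash
python3 - <<'E'
from m import *
im,d,ci,T=shot("wrist","w5");s=robot.observe();print(s["tcp_pos"],np.round(s["orientation"],3).tolist(),s["clock"],s["finger_gap"])
im2=shot("scene","s5")[0]
cv2.imwrite("pics/s5c.png",np.hstack([cv2.resize(im2[100:270,290:460],(400,400)),cv2.resize(im,(400,400))]))
C=cloud(ci,T,d);Z=C[...,2]
c=np.array([509.7,199.7]);x=np.array([.789,.614]);y=np.array([-.614,.789]);P=C.reshape(-1,3);L=np.c_[(P[:,:2]-c)@x,(P[:,:2]-c)@y]
k=abs(P[:,2]-75)<5
for nm,q in dict(divider=(abs(L[:,1])<15)&(abs(L[:,0])<55),right=(abs(L[:,1]+122)<15)&(abs(L[:,0])<55),front=(abs(L[:,0]+72)<15)&(abs(L[:,1]+60)<50)).items():
    print(nm,(k&q).sum(),np.median(L[k&q],0) if (k&q).any() else 0)
f=(P[:,2]<20)&(P[:,2]>-5)&(abs(L[:,1]+61)<45)&(abs(L[:,0])<55);print("floor",f.sum(),np.median(P[f][:,2]))
E
```

```text
[541.50998952 150.78121706 134.99622815] [[0.79, 0.613, -0.003], [0.613, -0.79, -0.001], [-0.003, -0.002, -1.0]] 14.1 29.82451854522192
divider 0 0
right 1055 [   4.86061871 -122.54702722]
front 11 [-72.77299046 -81.07851831]
floor 5219 3.8933832778479314
```

View pics/s5c.png

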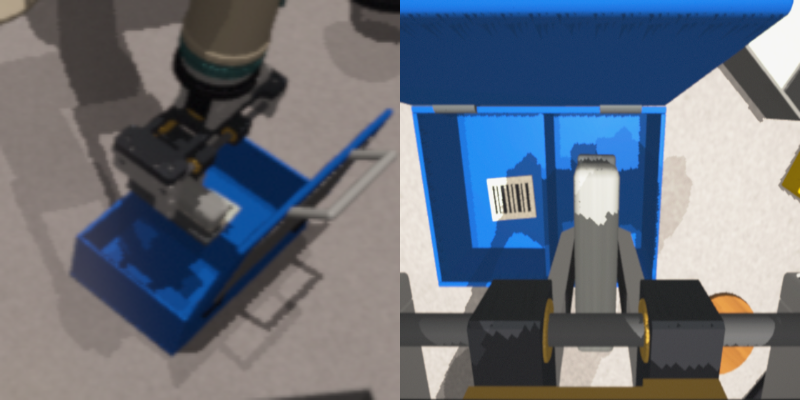

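The left crop shows the stapler over the near bay. The right (wrist) crop shows it at (597,190) between the divider (550) and the wall (660), parallel to both, with the label at (512,198).

Call:
{"op": "step_arm", "data": {"moves": [[0,0,0,0.3,0.3,1,0.1],[0,0,0,0,0,2.5,0.1],[0,0,0,0,0,2.5,0.1],[0,0,0,0,0,2.5,0.1],[0,0,0,0,0,2,0.1],[0,0,0,0,0,0.8,0.1],[0,0,0,0,0,0.3,0.1],[0,0,0,0,0,0,0.1]]}}

```text
clock: 14.95
tcp_pos: [547.6, 150.4, 20.6]
orientation: [[0.789, 0.614, 0.001], [0.614, -0.789, 0.0], [0.001, 0.0, -1.0]]
force: [1.1, -0.2, -1.5]
finger_gap: 30.0
gripper_force: 29.9
```

Call:
{"op": "step_arm", "data": {"moves": [[0,0,0,0,0,0.2,0.1],[0,0,0,0,0,0.15,0.1],[0,0,0,0,0,0,0.1]]}}

```text
clock: 15.25
tcp_pos: [547.3, 150.4, 17.3]
orientation: [[0.789, 0.614, 0.001], [0.614, -0.789, 0.0], [0.001, 0.001, -1.0]]
force: [0.6, 0.6, -1.8]
finger_gap: 29.7
gripper_force: 29.9
```

Call:
{"op": "step_arm", "data": {"moves": [[0,0,0,0,0,0.1,0.1],[0,0,0,0,0,0.1,0.1],[0,0,0,0,0,0,0.1]]}}

```text
clock: 15.55
tcp_pos: [546.9, 150.3, 14.8]
orientation: [[0.789, 0.614, -0.0], [0.614, -0.789, -0.0], [-0.0, 0.0, -1.0]]
force: [0.2, 0.9, -0.9]
finger_gap: 29.6
gripper_force: 29.9
```

Call:
{"op": "step_arm", "data": {"moves": [[0,0,0,0,0,0.1,0.1],[0,0,0,0,0,0,0.1]]}}

```text
clock: 15.75
tcp_pos: [547.0, 150.3, 14.5]
orientation: [[0.789, 0.614, 0.0], [0.614, -0.789, -0.0], [0.0, 0.0, -1.0]]
force: [-2.2, -0.7, 5.6]
finger_gap: 29.8
gripper_force: 29.9
```

Call:
{"op": "step_arm", "data": {"moves": [[0,0,0,0,0,0,0.52],[0,0,0,0,0,0,0.52],[0,0,0,0,0,0,0.52],[0,0,0,0,0,0,0.52],[0,0,0,0,0,-1,0.52],[0,0,0,0,0,-3,0.52],[0,0,0,0,0,-4,0.52],[0,0,0,0,0,-4,0.52],[0,0,0,0,0,-4,0.52],[0,0,0,0,0,-2,0.52],[0,0,0,0,0,0,0.52]]}}

```text
clock: 16.85
tcp_pos: [549.3, 150.8, 198.2]
orientation: [[0.789, 0.614, 0.008], [0.614, -0.789, 0.001], [0.007, 0.004, -1.0]]
force: [-0.5, -0.1, -0.3]
finger_gap: 48.7
gripper_force: 0.0
```

```bash
python3 - <<'E'
from m import *
c=np.array([509.7,199.7]);x=np.array([.789,.614]);y=np.array([-.614,.789])
s=robot.observe();print(s["tcp_pos"],s["clock"])
for n in("wrist","scene"):
    im,d,ci,T=shot(n,n[0]+"6");C=cloud(ci,T,d);P=C.reshape(-1,3);L=np.c_[(P[:,:2]-c)@x,(P[:,:2]-c)@y]
    hsv=cv2.cvtColor(im,cv2.COLOR_BGR2HSV).reshape(-1,3)
    k=(hsv[:,1]<110)&(abs(L[:,1]-61)<52)&(abs(L[:,0])<64)&(P[:,2]<20)&(P[:,2]>-6)
    k=comp(k.reshape(420,560),(0,0,560,420));print(n,"label",k.sum(),rect(C[k]),np.median(C[k][:,2]),(np.float64(rect(C[k])[0])-c)@np.c_[x,y])
    k=(abs(L[:,1]+61)<50)&(abs(L[:,0])<66)&(P[:,2]>35)&(P[:,2]<60);k=comp(k.reshape(420,560),(0,0,560,420));print("stapler",k.sum(),rect(C[k]),np.percentile(C[k][:,2],[5,50,95]))
    k=k*0>0
E
```

```text
[549.34743781 150.75532059 198.16944057] 16.85
wrist label 2047 (array([462. , 235.5]), array([46.4, 63.1]), np.float32(132.1)) 6.152106142146465 [-15.6541  57.534 ]
stapler 2837 (array([546.8, 150.1]), array([104.7,  30.4]), np.float32(37.3)) [44.30985267 47.59124686 49.00122874]
scene label 203 (array([456.5, 242.7]), array([48.4, 47.4]), np.float32(43.1)) 8.074147589495169 [-15.5728  66.5918]
stapler 484 (array([547.9, 148.4]), array([105.2,  31.5]), np.float32(37.2)) [37.93894833 48.92872251 52.23867004]
```

View pics/w6.png

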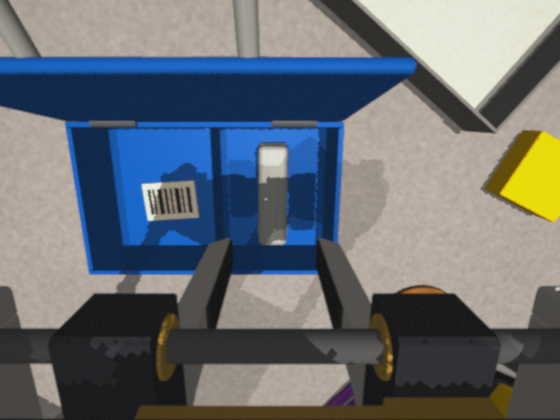

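The wrist view shows the stapler lying flat in its bay at (273,195). The label sits at (170,201) in the other bay, and the lid is open on its stop.

Call:
{"op": "step_arm", "data": {"moves": [[0,0,0,-2.69,2.98,0,0.75],[0,0,0,-2.69,2.98,0,0.75],[0,0,0,-2.69,2.98,0,0.75],[0,0,0,-2.69,2.98,0,0.75],[0,0,0,-2.69,2.98,0,0.75],[0,0,0,-2.69,2.98,0,0.75],[0,0,0,-2.69,2.98,0,0.75],[0,0,0,-2.69,2.98,0,0.75],[0,0,0,-2.69,2.98,0,0.75],[0,0,0,-2.69,2.98,0,0.75]]}}

```text
clock: 17.95
tcp_pos: [516.3, -250.9, 191.4]
orientation: [[0.789, 0.614, -0.004], [0.614, -0.789, 0.002], [-0.001, -0.004, -1.0]]
force: [0.4, 0.4, 0.3]
finger_gap: 70.5
gripper_force: 0.0
```

Call:
{"op": "step_arm", "data": {"moves": [[0,0,8.1,0,0,0,0.75],[0,0,8.1,0,0,0,0.75],[0,0,8.1,0,0,0,0.75],[0,0,0,0,0,0,0.75]]}}

```text
clock: 18.35
tcp_pos: [516.7, -249.6, 191.5]
orientation: [[0.972, 0.235, -0.004], [0.235, -0.972, 0.002], [-0.003, -0.003, -1.0]]
force: [-1.0, 0.1, 0.5]
finger_gap: 70.3
gripper_force: 0.0
```

```bash
python3 - <<'E'
from m import *
z=np.load("pics/w6.npz");ci=robot.camera_info("wrist")
hsv=cv2.cvtColor(z["im"],cv2.COLOR_BGR2HSV);m=((hsv[...,1]<110)).astype(np.uint8);m=comp(cv2.morphologyEx(m,cv2.MORPH_CLOSE,np.ones((9,9)))>0,(130,165,208,235))
ct=cv2.findContours(m.astype(np.uint8),0,1)[0][0].reshape(-1,2);print("label rays",rect(onplane(ci,z["T"],ct,7)))
im,d,ci,T=shot("top","t7");hsv=cv2.cvtColor(im,cv2.COLOR_BGR2HSV);C=cloud(ci,T,d)
m=comp((hsv[...,1]<120)&(C[...,2]<25)&(np.hypot(C[...,0]-462,C[...,1]-236)<50),(110,200,235,310));print("label top",m.sum(),rect(C[m]),[onplane(ci,T,np.argwhere(m)[:,::-1],7).mean(0)])
s=robot.observe();print(s["tcp_pos"],np.round(s["orientation"],3).tolist())
im,d,ci,T=shot("wrist","w7");C=cloud(ci,T,d);Z=C[...,2]
near=(np.hypot(C[...,0]-517,C[...,1]+254)<75)
t=comp(near&(Z>99)&(Z<114),(0,0,560,420));print("scan top",rect(C[t]),np.median(Z[t]))
hsv=cv2.cvtColor(im,cv2.COLOR_BGR2HSV)
dk=near&(Z>8)&(Z<17);dk=comp(dk,(0,0,560,420));print("dock",rect(C[dk]),np.median(Z[dk]),dk.sum())
E
```

```text
label rays (array([463.2, 235.1]), array([45.9, 62.1]), np.float32(132.0))
label top 427 (array([460.7, 235.6]), array([47.2, 62.7]), np.float32(130.7)) [array([460.95974105, 234.81313703,   7.        ])]
[ 516.88209193 -249.50448     191.82889709] [[0.971, 0.238, -0.003], [0.238, -0.971, 0.002], [-0.003, -0.003, -1.0]]
scan top (array([ 520.6, -249.3]), array([33. , 41.7]), np.float32(103.8)) 105.94969866644627
dock (array([ 515.2, -256.9]), array([89.8, 89.8]), np.float32(3.5)) 10.95309915127092 3430
```

View pics/w7.png

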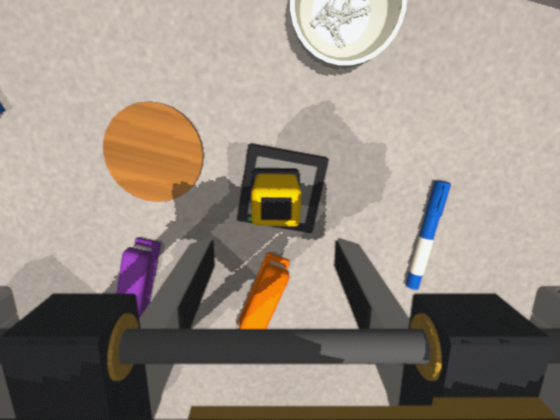

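The wrist view shows the scanner at (276,200) on its dock at (285,188), lined up with the fingers, and slightly off the dock's centre.

Call:
{"op": "step_arm", "data": {"moves": [[0,0,0,0.37,0.09,1,0.75],[0,0,0,0,0,3,0.75],[0,0,0,0,0,4,0.75],[0,0,0,0,0,3,0.75],[0,0,0,0,0,1.8,0.75],[0,0,0,0,0,0,0.75]], "force": 25}}

```text
clock: 19.05
tcp_pos: [519.4, -248.3, 62.2]
orientation: [[0.972, 0.237, -0.006], [0.237, -0.972, 0.004], [-0.005, -0.005, -1.0]]
force: [1.0, -0.3, 0.3]
finger_gap: 70.2
gripper_force: 0.0
```

Call:
{"op": "step_arm", "data": {"moves": [[0,0,0,0,0,0,0.2],[0,0,0,0,0,0,0.2],[0,0,0,0,0,0,0.2],[0,0,0,0,0,0,0.2],[0,0,0,0,0,0,0.2]]}}

```text
clock: 19.55
tcp_pos: [522.4, -250.2, 66.9]
orientation: [[0.972, 0.235, 0.002], [0.235, -0.972, -0.001], [0.002, 0.001, -1.0]]
force: [0.2, 0.8, 3.3]
finger_gap: 41.7
gripper_force: 25.0
```

Call:
{"op": "step_arm", "data": {"moves": [[0,0,0,0,0,-1,0.2],[0,0,0,0,0,-3,0.2],[0,0,0,0,0,-4,0.2],[0,0,0,0,0,-2.5,0.2],[0,0,0,0,0,-0.5,0.2],[0,0,0,0,0,0,0.2]]}}

```text
clock: 20.15
tcp_pos: [521.8, -250.2, 176.5]
orientation: [[0.972, 0.235, 0.001], [0.235, -0.972, -0.001], [0.001, 0.001, -1.0]]
force: [-0.4, 0.2, -2.1]
finger_gap: 41.5
gripper_force: 24.9
```

Call:
{"op": "step_arm", "data": {"moves": [[0,0,0,0.18,-1.6,0,0.2],[0,0,0,0.3,-2.6,0,0.2],[0,0,0,0.46,-4,0,0.2],[0,0,0,0.46,-4,0,0.2],[0,0,0,0.46,-4,0,0.2],[0,0,0,0.46,-4,0,0.2],[0,0,0,0.46,-4,0,0.2],[0,0,0,0.46,-4,0,0.2],[0,0,0,0.46,-4,0,0.2],[0,0,0,0.46,-4,0,0.2],[0,0,0,0.46,-4,0,0.2],[0,0,0,0.46,-4,0,0.2]]}}

```text
clock: 21.35
tcp_pos: [464.1, 193.4, 173.8]
orientation: [[0.972, 0.236, -0.004], [0.236, -0.972, -0.001], [-0.005, -0.0, -1.0]]
force: [1.0, -0.1, -1.9]
finger_gap: 41.8
gripper_force: 24.9
```

Call:
{"op": "step_arm", "data": {"moves": [[0,0,0,0.34,-3,0,0.2],[0,0,0,0.16,-1.4,0,0.2],[0,0,-8,0,0,0,0.2],[0,0,-8,0,0,0,0.2],[0,0,-8,0,0,0,0.2],[0,0,0,0,0,0,0.2],[0,0,0,0,0,0,0.2]]}}

```text
clock: 22.05
tcp_pos: [460.8, 234.8, 175.0]
orientation: [[0.794, 0.608, -0.002], [0.608, -0.794, -0.001], [-0.002, -0.0, -1.0]]
force: [-0.3, -0.4, -1.1]
finger_gap: 42.4
gripper_force: 24.9
```

```bash
python3 - <<'E'
from m import *
s=robot.observe();print(s["tcp_pos"],np.round(s["orientation"],3).tolist(),s["clock"])
im,d,ci,T=shot("scene","s8");C=cloud(ci,T,d)
cv2.imwrite("pics/s8c.png",cv2.resize(im[80:260,280:460],(600,600)))
s=robot.observe();print(s["tcp_pos"])
im,d,ci,T=shot("wrist","w8");C=cloud(ci,T,d);hsv=cv2.cvtColor(im,cv2.COLOR_BGR2HSV)
k=(hsv[...,1]<110)&(C[...,2]<20)&(C[...,2]>-6)&(np.hypot(C[...,0]-462,C[...,1]-235)<45);print("label",rect(C[k]) if k.any() else 0,k.sum())
y=(hsv[...,0]>20)&(hsv[...,0]<35)&(hsv[...,1]>120)&(np.hypot(C[...,0]-462,C[...,1]-235)<60)&(C[...,2]>90);print(y.sum(),np.percentile(C[y],[2,50,98],axis=0) if y.any() else 0)
E
```

```text
[460.79676172 234.84918389 174.96283717] [[0.794, 0.608, -0.002], [0.608, -0.794, -0.001], [-0.002, -0.0, -1.0]] 22.05
[461.01348353 234.94919244 175.17220641]
label (array([464.5, 236.9]), array([40.8, 62.5]), np.float32(131.1)) 1989
6704 [[441.9388326  214.79640803 148.28810809]
 [469.14164969 240.72469903 211.38581127]
 [494.08902978 258.60857675 292.78589705]]
```

View pics/s8c.png

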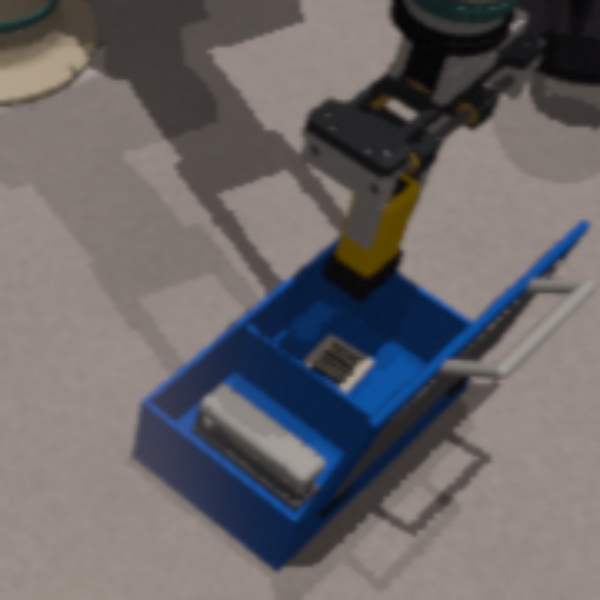

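The scene crop shows the scanner held upright above the +y bay, with its nose at (362,275). The label is at (340,362) and the stapler is lying in its bay.

Call:
{"op": "step_arm", "data": {"moves": [[0,0,0,0.25,0.07,0.6,0.2],[0,0,0,0,0,0.7,0.2],[0,0,0,0,0,0,0.2],[0,0,0,0,0,0,0.2],[0,0,0,0,0,0,0.2]]}}

```text
clock: 22.65
tcp_pos: [464.0, 236.5, 162.9]
orientation: [[0.792, 0.61, 0.0], [0.61, -0.792, -0.0], [0.0, 0.0, -1.0]]
force: [0.5, 1.1, -1.3]
finger_gap: 41.9
gripper_force: 24.9
```

```bash
python3 - <<'E'
from m import *
s=robot.observe();print(s["tcp_pos"],np.round(s["orientation"],4).tolist(),s["clock"])
im,d,ci,T=shot("scene","s9");C=cloud(ci,T,d);V=im.max(2)
q=np.hypot(C[...,0]-462,C[...,1]-235)<40
k=q&(C[...,2]>95)&(C[...,2]<200)
for a,b in((100,106),(106,112),(112,118),(118,130),(135,150),(150,165)):
    j=k&(C[...,2]>=a)&(C[...,2]<b);print(a,j.sum(),C[j].mean(0).round(1) if j.any() else 0, np.median(V[j]) if j.any() else 0)
E
```

```text
[464.04901181 236.4583996  162.85421864] [[0.7922, 0.6102, 0.0001], [0.6102, -0.7922, -0.0001], [0.0001, 0.0001, -1.0]] 22.65
100 0 0 0
106 7 [470.3 218.7 110.8] 42.0
112 33 [479.7 224.7 115.7] 19.0
118 69 [478.1 226.5 124.8] 11.0
135 74 [476.4 226.2 142.5] 86.0
150 62 [477.6 229.  156.4] 88.0
```

Call:
{"op": "step_arm", "data": {"moves": [[0,0,0,0,0,0,0.2],[0,0,0,0,0,0,0.2],[0,0,0,0,0,0,0.2],[0,0,0,0,0,0,0.2],[0,0,0,0,0,0,0.2],[0,0,0,0,0,0,0.2],[0,0,0,0,0,0,0.2],[0,0,0,0,0,0,0.2],[0,0,0,0,0,0,0.2],[0,0,0,0,0,0,0.2],[0,0,0,0,0,0,0.2],[0,0,0,0,0,0,0.2]]}}

```text
clock: 23.9
tcp_pos: [464.0, 236.4, 162.8]
orientation: [[0.792, 0.61, 0.0], [0.61, -0.792, -0.0], [-0.0, 0.0, -1.0]]
force: [-0.1, -0.2, -1.4]
finger_gap: 41.9
gripper_force: 24.9
```

Call:
{"op": "step_arm", "data": {"moves": [[0,0,0,0,0,0,0.2],[0,0,0,0,0,0,0.2],[0,0,0,0,0,0,0.2],[0,0,0,0,0,0,0.2],[0,0,0,0,0,0,0.2],[0,0,0,0,0,0,0.2],[0,0,0,0,0,0,0.2],[0,0,0,0,0,0,0.2]]}}

```text
clock: 24.7
tcp_pos: [464.0, 236.4, 162.8]
orientation: [[0.792, 0.61, 0.0], [0.61, -0.792, -0.0], [-0.0, 0.0, -1.0]]
force: [0.2, 0.6, -1.2]
finger_gap: 41.5
gripper_force: 24.9
```

Call:
{"op": "step_arm", "data": {"moves": [[0,0,0,0,0,-1.5,0.2],[0,0,0,-0.79,1.29,0,0.2],[0,0,0,-1.28,2.09,0,0.2],[0,0,0,-1.97,3.22,0,0.2],[0,0,0,-1.97,3.22,0,0.2],[0,0,0,-1.97,3.22,0,0.2],[0,0,0,-1.97,3.22,0,0.2],[0,0,0,-1.97,3.22,0,0.2],[0,0,0,-1.97,3.22,0,0.2],[0,0,0,-1.97,3.22,0,0.2],[0,0,0,-1.97,3.22,0,0.2],[0,0,0,-1.97,3.22,0,0.2]]}}

```text
clock: 25.9
tcp_pos: [503.8, -143.2, 177.5]
orientation: [[0.793, 0.61, -0.0], [0.61, -0.793, -0.0], [-0.001, 0.0, -1.0]]
force: [0.9, -0.0, -1.0]
finger_gap: 41.7
gripper_force: 25.0
```

Call:
{"op": "step_arm", "data": {"moves": [[0,0,0,-1.97,3.22,0,0.2],[0,0,0,-1.97,3.22,0,0.2],[0,0,0,-1.48,2.41,0,0.2],[0,0,0,-0.69,1.13,0,0.2],[0,0,8.5,0,0,0,0.2],[0,0,8.5,0,0,0,0.2],[0,0,8.5,0,0,0,0.2],[0,0,8.5,0,0,0,0.2],[0,0,0,0,0,0,0.2],[0,0,0,0,0,0,0.2]]}}

```text
clock: 26.9
tcp_pos: [516.7, -256.7, 177.7]
orientation: [[0.998, 0.066, -0.0], [0.066, -0.998, 0.0], [-0.0, -0.0, -1.0]]
force: [-0.9, 0.2, -1.1]
finger_gap: 41.7
gripper_force: 24.9
```

```bash
python3 - <<'E'
from m import *
for n in("scene","top"):
    im,d,ci,T=shot(n,n+"10");C=cloud(ci,T,d);V=im.max(2)
    k=(np.hypot(C[...,0]-516,C[...,1]+257)<70)&(C[...,2]>8)&(C[...,2]<17);k=comp(k,(0,0,560,420));print(n,"dock",rect(C[k]),k.sum())
    if n=="scene":
        q=np.hypot(C[...,0]-515,C[...,1]+257)<40
        for a,b in((110,117),(117,123),(123,129),(129,140)):
            j=q&(C[...,2]>=a)&(C[...,2]<b);print(a,j.sum(),C[j].mean(0).round(1),np.ptp(C[j],axis=0).round(1))
s=robot.observe();print(s["tcp_pos"],np.round(s["orientation"],4).tolist(),s["clock"])
E
```

```text
scene dock (array([ 516.3, -258. ]), array([92.7, 89.7]), np.float32(3.8)) 986<stdin>:8: RuntimeWarning: Mean of empty slice.
  ret = um.true_divide(
Traceback (most recent call last):
ValueError: zero-size array to reduction operation maximum which has no identity
```

Call:
{"op": "step_arm", "data": {"moves": [[0,0,0,0,0.05,1,0.2],[0,0,0,0,0,2.5,0.2],[0,0,0,0,0,3,0.2],[0,0,0,0,0,2,0.2],[0,0,0,0,0,1.2,0.2],[0,0,0,0,0,0.7,0.2],[0,0,0,0,0,0.2,0.2],[0,0,0,0,0,0,0.2],[0,0,0,0,0,0,0.2]]}}

```text
clock: 27.85
tcp_pos: [517.9, -258.1, 72.8]
orientation: [[0.998, 0.063, 0.002], [0.063, -0.998, -0.001], [0.002, 0.001, -1.0]]
force: [-0.0, 0.1, -0.8]
finger_gap: 41.8
gripper_force: 24.9
```

Call:
{"op": "step_arm", "data": {"moves": [[0,0,0,0,0,0.15,0.2],[0,0,0,0,0,0.1,0.2],[0,0,0,0,0,0,0.2],[0,0,0,0,0,0,0.2]]}}

```text
clock: 28.25
tcp_pos: [517.2, -257.7, 69.5]
orientation: [[0.998, 0.063, 0.0], [0.063, -0.998, -0.0], [0.0, 0.0, -1.0]]
force: [-0.7, -0.1, -0.5]
finger_gap: 41.9
gripper_force: 24.9
```

Call:
{"op": "step_arm", "data": {"moves": [[0,0,0,0,0,0.1,0.2],[0,0,0,0,0,0.1,0.2],[0,0,0,0,0,0,0.2],[0,0,0,0,0,0,0.2]]}}

```text
clock: 28.65
tcp_pos: [517.1, -257.6, 67.3]
orientation: [[0.998, 0.063, -0.0], [0.063, -0.998, -0.0], [-0.0, 0.0, -1.0]]
force: [-0.8, 0.1, -1.5]
finger_gap: 42.2
gripper_force: 24.9
```

Call:
{"op": "step_arm", "data": {"moves": [[0,0,0,0,0,0.05,0.2],[0,0,0,0,0,0,0.2]]}}

```text
clock: 28.85
tcp_pos: [517.2, -257.7, 67.0]
orientation: [[0.998, 0.063, 0.0], [0.063, -0.998, -0.0], [0.0, 0.0, -1.0]]
force: [0.9, -0.2, -1.0]
finger_gap: 41.9
gripper_force: 24.9
```

Call:
{"op": "step_arm", "data": {"moves": [[0,0,0,0,0,0.1,0.2],[0,0,0,0,0,0,0.2]]}}

```text
clock: 29.05
tcp_pos: [517.3, -257.6, 66.9]
orientation: [[0.998, 0.063, 0.001], [0.063, -0.998, -0.0], [0.001, 0.0, -1.0]]
force: [-1.2, 2.2, 3.8]
finger_gap: 42.1
gripper_force: 25.0
```

Contact (about +5 N). Releasing and backing straight up.

Call:
{"op": "step_arm", "data": {"moves": [[0,0,0,0,0,0,0.75],[0,0,0,0,0,0,0.75],[0,0,0,0,0,0,0.75],[0,0,0,0,0,0,0.75],[0,0,0,0,0,-1,0.75],[0,0,0,0,0,-3,0.75],[0,0,0,0,0,-4,0.75],[0,0,0,0,0,-4,0.75],[0,0,0,0,0,-2,0.75],[0,0,0,-3,0,0,0.75],[0,0,0,-3,0,0,0.75],[0,0,0,0,0,0,0.75]]}}

```text
clock: 30.25
tcp_pos: [454.3, -261.1, 207.0]
orientation: [[0.998, 0.061, -0.001], [0.061, -0.998, -0.0], [-0.001, 0.0, -1.0]]
force: [-0.5, 0.4, 0.1]
finger_gap: 70.8
gripper_force: 0.0
```

```bash
python3 - <<'E'
from m import *
for n in("scene","wrist"):
    im,d,ci,T=shot(n,n+"11");C=cloud(ci,T,d)
    q=np.hypot(C[...,0]-516,C[...,1]+257)<75
    t=comp(q&(C[...,2]>98)&(C[...,2]<114),(0,0,560,420));print("scan",rect(C[t]),np.median(C[t][:,2]))
    k=comp(q&(C[...,2]>8)&(C[...,2]<17),(0,0,560,420));print("dock",rect(C[k]))
    if n=="scene": cv2.imwrite("pics/f.png",cv2.resize(im[130:320,100:460],(758,400)))
E
```

```text
scan (array([ 517.7, -256.7]), array([35.5, 40.5]), np.float32(90.1)) 107.20416718727245
dock (array([ 516. , -258.1]), array([93.3, 89.9]), np.float32(3.7))
scan (array([ 515.2, -256.8]), array([33.3, 42.1]), np.float32(93.7)) 105.93495467701038
dock (array([ 514.9, -256.9]), array([88.5, 89.7]), np.float32(93.5))
```

View pics/f.png

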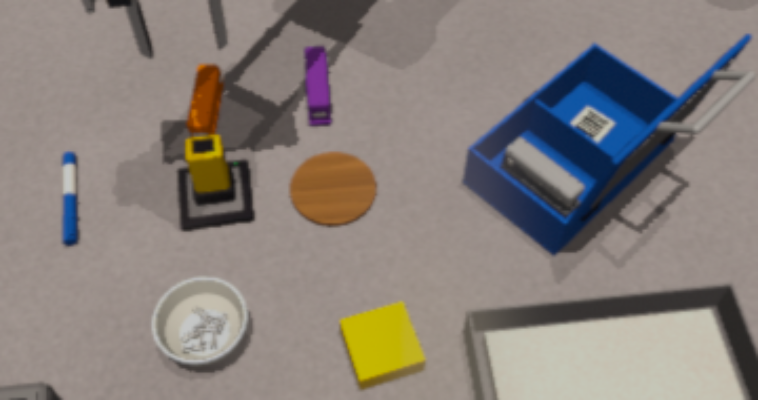

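The final view shows the scanner upright in the middle of its dock at (208,170). The stapler is flat in its bay at (545,172), the lid is open, and everything else is where it was.

```bash
python3 -c "
from bench import robot
print(robot.hand_in())"
```

```text
the job is handed in; nothing more can be done
None
```

The job is done and handed in at about 30 s: the lid rests open on its stop, the stapler lies flat in its bay, and the scanner was held about 10 cm above the label for two seconds, then stood back upright in the middle of its dock.

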